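Transfer the objective row to the microscope rack, reversed

TASK

Move the three microscope objectives and the filter slider from the dark storage tray into the empty white four-bay rack in reverse order, one to a bay: what stands nearest the robot in the tray's row goes into the bay farthest from the robot, the second into the second farthest, and so on, so that the row can be loaded from its other end. Stand each one upright on the floor of its bay, set down rather than dropped, and let go of it. Do not push aside or knock over the petri dish.

Things in the scene. Friction and masses are not known exactly. Their poses are not given: they have to be found in the camera images.
- slim: slim bright-steel microscope objective, standing upright: diameter 24 mm up to 54 mm height, then tapering to a 12 mm nose, 72 mm tall, about 0.11 kg. Origin: centre of the underside, z up along its axis.
- fat: fat white microscope objective, standing upright: diameter 34 mm up to 49 mm height, bevelled to 26 mm at the top, 54 mm tall, about 0.16 kg. Origin: centre of the underside, z up along its axis.
- step: stepped microscope objective, standing upright: a bright foot 38 mm in diameter and 16 mm high carries a dark barrel 26 mm in diameter that reaches 60 mm height, 64 mm tall in all, about 0.15 kg. Origin: centre of the underside, z up along its axis.
- slider: filter slider: an aluminium plate with a round glass window, standing on edge, 40 mm long (its x), 14 mm thick (its y), 60 mm tall (z), about 0.08 kg. Origin: centre of the underside. At the start it sits in a narrow slit with only its top 28 mm showing; grip that across the 14 mm.
- hold_slim: grey holder block 54 x 54 x 24 mm with a round well 28 mm wide and 18 mm deep, floor 6 mm above its underside. Holds the slim objective at the start. Fixed on the dark storage tray, its underside 6 mm above the bench; the four holders, shuffled, form a straight row at 58 mm pitch. Origin: centre of the underside; x runs along the row, away from the robot, alike for all four.
- hold_fat: grey holder block 54 x 54 x 24 mm with a round well 38 mm wide and 18 mm deep, floor 6 mm above its underside. Holds the fat objective at the start. Fixed on the dark storage tray, its underside 6 mm above the bench; the four holders, shuffled, form a straight row at 58 mm pitch. Origin: centre of the underside; x runs along the row, away from the robot, alike for all four.
- hold_step: grey holder block 54 x 54 x 24 mm with a round well 42 mm wide and 18 mm deep, floor 6 mm above its underside. Holds the stepped objective at the start. Fixed on the dark storage tray, its underside 6 mm above the bench; the four holders, shuffled, form a straight row at 58 mm pitch. Origin: centre of the underside; x runs along the row, away from the robot, alike for all four.
- hold_slider: grey plastic holder with a narrow upright slit, foot 54 x 54 mm, cheeks 38 mm high; the slit is 43 mm along its x and 17 mm along its y, its floor 6 mm above the underside. Origin: centre of the underside; x runs along the row, away from the robot. Fixed on the storage tray; holds the filter slider at the start.
- rack: white plastic rack, empty at the start, fixed: 236 mm (x) x 62 mm (y) x 16 mm, with four square bays in a row, each 54 x 54 mm inside, centred at x = -87, -29, 29 and 87 mm, y = 0; floor 4 mm above the underside, walls and dividers 4 mm thick and 16 mm high. Origin: centre of the underside; its x runs along the row, away from the robot.
- dish: closed pale petri dish, 57 mm in diameter, 15 mm high, loose bystander between tray and rack. Origin: centre of the underside.
Not all that is in view belongs to the job. What is shaped like the step but pink or purple is not meant. What is shaped like the fat but yellow is not meant.

How it is judged:
By the outcome, as a careful person would: the job done as asked, in the order asked, and still so for the second after the job is handed in, with the robot touching nothing.
It also fails if it takes over 99 s, if anything falls off the work surface, if the arm or the gripper's body presses on something with over 40 N, if the wrist force passes 120 N, or if a joint passes its speed limit or range.

ROBOT

A 6-joint arm with a two-finger parallel gripper is mounted at the origin on the work surface. World frame = base frame: x ahead of the robot, y to its left, z up, the work surface at z = 0. Lengths are in m, angles in rad, forces in N, time in s.
With the tool pointing down it reaches from about 0.375 to 0.975 m from the base axis. Payload 3.8 kg.
Tool frame: the origin (TCP) lies at the very end of the fingers, on their centre line; the grasp point (between the pads) lies 19 mm behind it; z points along the fingers, y is the line along which they close (so a half turn about z gives the same grasp; the last joint's range is limited). The gripper opens to 85 mm and grips with 20 to 120 N. Pads are 22 mm wide; open, the fingers measure 114 mm over their backs; the gripper's body (76 mm by 85 mm) begins 54 mm behind the grasp point. The pads swing forward as they close: fully open they stand 13 mm farther back than shut.
Start: joints at [1.157, 0.264, 1.604, -0, 1.274, -0.037], TCP at [0.248, 0.628, 0.231] pointing down, gripper open.
Joint ranges: [-2.63, 2.63], [-0.94, 2.18], [0.31, 2.57], [-1.31, 4.45], [0, 2.66], [-2.55, 2.55]. Speed limits (rad/s): [2.57, 2.57, 3.14, 3.14, 3.14, 3.14].

INTERFACE

Orientations are given as a rotation vector (axis times angle).
In Python, from workcell import bot gives the robot as it stands.
- The arm moves only by the shell command python3 -m creep 'ROWS' [FORCE]. ROWS is JSON, a list of rows, each a list of 5 numbers: the shift along the tool's x, y, z in units of 0.05 m (1.0 is 0.05 m), then the turn about the tool's z in units of 0.1 rad (1.0 is 0.1 rad), then the opening, from 0 (shut) to 1 (fully open). In form: [[tx, ty, tz, spin, hand], ...]. A call has 1 to 20 rows; each row shifts and turns the commanded pose from where the row before left it, along the tool's axes as they then stand; what a row does not reach is not made up. A row lasts 1/8 s, in which the tool goes at most 62.5 mm and 10.7 degrees, less where a joint would pass 70% of its speed; a pose out of reach is approached as far as the arm can. A call with a number of a shift or a turn outside -1 to 1 is refused whole. A call with a gripper value outside its range is refused whole. The fingers move at their own pace and stop on an object; FORCE is the grip in N (left out, the last holds). Time passes only in rows, so rows that do not move let the fingers close. It gives the time, the measured TCP pose, the force, the opening and the grip force at its end, in the units of the state.
- bot.read_state(): the state, without advancing time (a new reading comes with each control period).
- bot.read_camera(name): name is "side" or "top" or "wrist"; returns a dict with "pixels" (384x512x3 uint8, red, green, blue), "vfov" (degrees; the focal length in pixels is half the picture's height over the tangent of half this angle, whatever the lens; pixels are square), "cx", "cy" (the principal point, pixels), "world_to_cam" (4x4, takes a point from world to camera coordinates). Camera axes: x right, y down, z forward; pixel columns grow to the right and rows downward; lengths in m; the calibration is good to about 2 mm. The wrist camera is an equidistant fisheye: a pixel r from the principal point sees the ray r / f radians off the axis. A picture is of the moment at which its call begins. There is no depth.
- bot.finish_job(): hands the job in; it is judged then, once.
Trained networks look in a picture, given as the dict that the camera call returned (one of the last four; its "shot" number tells which), for a name from the list of things; names that differ only in an ending like _2 or _b are one class to them, and where a whole thing is asked for, a point or a joint stands for the part that bears it (a point fixed in the world has none). Each returns a list of dicts, best first, with "score" (0 to 1); they miss things now and then, are a little off and sometimes report something else, mostly with a low value. They report only what shows in the picture. A call takes as long as a camera call. They do not tell look-alikes from the thing itself.
- bot.look_for(target, picture): "bbox" ([left, top, right, bottom] in pixels, round what is visible of it).
- bot.regions_of(target, picture): "mask" (384x512 bool, what is visible of it) and "bbox" ([left, top, right, bottom] in pixels, round what is visible of it).
The state is a dict: "time": time; "q": joint angles; "joint_vel": joint speeds; "joint_torque": joint torques, N m; "tool_pos": TCP position; "tcp_rot": TCP orientation; "wrist_force": force on the tool from outside, world axes, zero at the start; "torque": the same for the moment, N m; "width": opening from 0.0 (shut) to 1.0 (fully open); "grip_force": force on a finger pad.
Only numpy, scipy, OpenCV 4.12 (cv2) and the standard library are available. Lean on these libraries where they do the work, as an engineer would, in place of code of your own. Each camera call takes 0.05 s, during which the arm holds its last target. There are 200 camera calls.

## Working session

There is one attempt and no reset: what is moved stays moved. The work goes in short steps, Python scripts to look and compute and a shell command to move; the robot and the scene stay as the last step left them, time stands still between calls to the robot, and variables do not carry over. Pictures are saved under pics/ and viewed, at most 14 in all, crops included, and the job is handed in when it is done.

```bash
mkdir -p pics; cat > h.py <<'E'
import numpy as np, cv2
from workcell import bot
def ray(p,u,v):
    M=np.array(p["world_to_cam"]);R=M[:3,:3];c=-R.T@M[:3,3]
    f=p["pixels"].shape[0]/2/np.tan(np.radians(p["vfov"])/2)
    return c,R.T@np.array([(u-p["cx"])/f,(v-p["cy"])/f,1])
def atz(p,u,v,z):
    c,d=ray(p,u,v);return c+d*(z-c[2])/d[2]
def proj(p,X):
    M=np.array(p["world_to_cam"]);x=M[:3,:3]@np.array(X)+M[:3,3]
    f=p["pixels"].shape[0]/2/np.tan(np.radians(p["vfov"])/2)
    return np.array([p["cx"]+f*x[0]/x[2],p["cy"]+f*x[1]/x[2]])
def save(p,n,crop=None,k=1):
    im=p["pixels"][:,:,::-1]
    if crop: l,t,r,b=crop; im=im[t:b,l:r]
    cv2.imwrite(f"pics/{n}.png",cv2.resize(im,None,fx=k,fy=k,interpolation=cv2.INTER_CUBIC))
E
python3 - <<'E'
from h import *
s=bot.read_state();print({k:np.round(v,3).tolist() for k,v in s.items()})
for n in("top","side"):
    p=bot.read_camera(n);save(p,n+"0");print(n,p["vfov"],p["cx"],p["cy"],np.round(p["world_to_cam"],3).tolist())
    for t in "slim fat step slider hold_slim hold_fat hold_step hold_slider rack dish".split():
        print(t,[(np.round(d["bbox"]).tolist(),round(d["score"],2)) for d in bot.look_for(t,p)][:4])
E
```

```text
{'time': 0.0, 'q': [1.157, 0.265, 1.605, -0.0, 1.274, -0.037], 'joint_vel': [-0.001, -0.0, -0.001, 0.0, -0.002, -0.001], 'joint_torque': [0.001, -51.512, -36.732, 0.0, 0.013, 0.0], 'tool_pos': [0.248, 0.627, 0.23], 'tcp_rot': [-0.588, -3.086, 0.004], 'wrist_force': [0.001, 0.503, 0.333], 'torque': [-0.005, 0.038, 0.002], 'grip_force': 0.0, 'width': 1.001}
top 57.899144569874586 245.8637863786094 192.12880112433342 [[0.004, -1.0, 0.009, 0.019], [-0.998, -0.005, -0.063, 0.564], [0.063, -0.009, -0.998, 0.651], [0.0, 0.0, 0.0, 1.0]]
slim [([150.0, 220.0, 168.0, 238.0], 0.77), ([148.0, 247.0, 180.0, 276.0], 0.29)]
fat [([209.0, 222.0, 226.0, 243.0], 0.87), ([145.0, 192.0, 167.0, 207.0], 0.71)]
step [([144.0, 161.0, 167.0, 181.0], 0.87), ([93.0, 172.0, 120.0, 191.0], 0.65), ([159.0, 108.0, 183.0, 138.0], 0.62)]
slider [([151.0, 249.0, 165.0, 276.0], 0.8)]
hold_slim [([145.0, 217.0, 181.0, 244.0], 0.65), ([144.0, 183.0, 175.0, 214.0], 0.42)]
hold_fat [([142.0, 182.0, 175.0, 215.0], 0.95)]
hold_step [([146.0, 149.0, 173.0, 186.0], 0.71)]
hold_slider [([149.0, 249.0, 178.0, 276.0], 0.91)]
rac
[... 251 characters left out ...]
, 0.0, 1.0]]
slim [([158.0, 138.0, 180.0, 171.0], 0.85), ([181.0, 134.0, 198.0, 151.0], 0.57)]
fat [([189.0, 175.0, 211.0, 205.0], 0.82), ([156.0, 152.0, 192.0, 182.0], 0.74), ([181.0, 131.0, 198.0, 152.0], 0.61)]
step [([242.0, 107.0, 257.0, 134.0], 0.88), ([206.0, 111.0, 220.0, 140.0], 0.78), ([170.0, 99.0, 186.0, 132.0], 0.74), ([243.0, 192.0, 272.0, 216.0], 0.66)]
slider [([135.0, 154.0, 154.0, 179.0], 0.87)]
hold_slim [([157.0, 151.0, 192.0, 184.0], 0.68)]
hold_fat [([174.0, 141.0, 208.0, 167.0], 0.98)]
hold_step [([198.0, 128.0, 227.0, 156.0], 0.82)]
hold_slider [([131.0, 167.0, 165.0, 197.0], 0.6)]
rack [([235.0, 210.0, 358.0, 294.0], 0.69)]
dish [([244.0, 189.0, 274.0, 215.0], 0.58)]
```

View pics/top0.png

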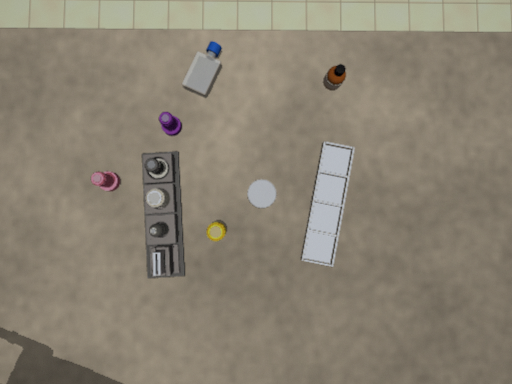

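View pics/side0.png

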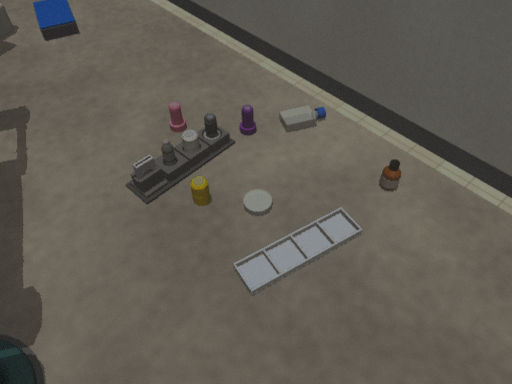

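```bash
cat >> h.py <<'E'
from scipy.optimize import minimize
def hull(p,pts):
    m=np.zeros((384*4,512*4),np.uint8)
    q=np.array([proj(p,X) for X in pts])
    h=cv2.convexHull(((q+.5)*4).astype(np.float32)); cv2.fillConvexPoly(m,h.astype(np.int32),1)
    return cv2.resize(m.astype(np.float32),(512,384),interpolation=cv2.INTER_AREA)
A=np.linspace(0,2*np.pi,32,endpoint=False)
def cyl(prof): return np.array([[r*np.cos(a),r*np.sin(a),z] for r,z in prof for a in A])
def box(x,y,z0,z1): return np.array([[sx*x/2,sy*y/2,z] for sx in(-1,1) for sy in(-1,1) for z in(z0,z1)])
def place(pts,x,y,w=0,z=0):
    c,s=np.cos(w),np.sin(w); return pts@np.array([[c,s,0],[-s,c,0],[0,0,1]])+[x,y,z]
def fit(views,pts,z,x0,rot=False):
    def cost(v):
        P=place(pts,v[0],v[1],v[2] if rot else 0,z); t=0
        for p,m in views:
            h=hull(p,P); t+=1-np.minimum(h,m).sum()/np.maximum(h,m).sum()
        return t/len(views)
    n=3 if rot else 2; S=[np.array(x0[:n])]
    for i in range(n):
        e=np.array(x0[:n],float);e[i]+=(.012,.012,.12)[i];S.append(e)
    r=minimize(cost,x0[:n],method="Nelder-Mead",options=dict(initial_simplex=S,xatol=2e-4,fatol=1e-4)); return r.x,r.fun
PTS=dict(slim=cyl([(.012,.018),(.012,.054),(.006,.072)]),fat=cyl([(.017,.018),(.017,.049),(.013,.054)]),
 step=cyl([(.019,.016),(.013,.018),(.013,.06),(.012,.064)]),slider=box(.04,.014,.032,.06),rack=box(.236,.062,0,.016),dish=cyl([(.0285,0),(.0285,.015)]),
 hold_slim=box(.054,.054,0,.024),hold_fat=box(.054,.054,0,.024),hold_step=box(.054,.054,0,.024))
E
python3 - <<'E'
from h import *
P={n:bot.read_camera(n) for n in("top","side")}
for n in P:
    p=P[n];M=np.array(p["world_to_cam"]);print(n,(-M[:3,:3].T@M[:3,3]).round(3))
pix=dict(slim=((158,229),(169,155)),fat=((156,199),(191,141)),step=((156,170),(210,126)),slider=((158,262),(144,166)),rack=((328,205),(298,250)),dish=((262,193),(258,202)))
pix.update(hold_slim=((160,230),(172,166)),hold_fat=((159,198),(191,154)),hold_step=((158,167),(211,142)))
for t,(a,b) in pix.items():
    vs=[]
    for n,u in(("top",a),("side",b)):
        for d in bot.regions_of(t,P[n]):
            l,tt,r,bb=d["bbox"]
            if l<=u[0]<=r and tt<=u[1]<=bb: vs.append((n,d)); break
    z=.012 if t in("slim","fat","step","slider") else .006 if "hold" in t else 0
    x0=list(atz(P["top"],*a,z+.02)[:2])+[-.03 if t not in("rack",) else -.15]
    for sub in(vs,)+tuple([v] for v in vs):
        x,c=fit([(P[n],d["mask"].astype(np.float32)) for n,d in sub],PTS[t],z,x0,rot=t in("slider","rack") or "hold" in t)
        print(t,[n for n,_ in sub],x.round(4),round(c,3))
save(P["top"],"t1",(70,95,370,290),2.6)
E
```

```text
top [0.522 0.027 0.684]
side [ 0.208 -0.404  0.651]
slim ['top', 'side'] [0.4933 0.18  ] 0.073
slim ['top'] [0.4928 0.1803] 0.075
slim ['side'] [0.4937 0.1802] 0.059
fat ['top', 'side'] [0.5514 0.1849] 0.105
fat ['top'] [0.5497 0.1846] 0.077
fat ['side'] [0.5525 0.185 ] 0.06
step ['top', 'side'] [0.608  0.1882] 0.118
step ['top'] [0.6072 0.1881] 0.051
step ['side'] [0.6098 0.1902] 0.133
slider ['top', 'side'] [ 0.4353  0.1763 -0.    ] 0.09
slider ['top'] [0.4346 0.177  0.0553] 0.087
slider ['side'] [0.4361 0.1769 0.0252] 0.066
rack ['top', 'side'] [ 0.545  -0.137  -0.1919] 0.034
rack ['top'] [ 0.5434 -0.1372 -0.1936] 0.028
rack ['side'] [ 0.547  -0.1372 -0.1899] 0.026
dish ['top', 'side'] [ 0.5634 -0.008 ] 0.099
dish ['top'] [ 0.5624 -0.0092] 0.085
dish ['side'] [ 0.5647 -0.0065] 0.087
hold_slim ['side'] [ 0.4971  0.1818 -0.0373] 0.346
hold_slim ['side'] [ 0.4971  0.1818 -0.0373] 0.346
hold_fat ['top', 'side'] [0.5506 0.1854 0.0845] 0.447
hold_fat ['top'] [0.5497 0.1848 0.0766] 0.433
hold_fat ['side'] [0.5545 0.1863 0.0116] 0.412
hold_step ['top', 'side'] [0.6084 0.1899 0.0568] 0.464
hold_step ['top'] [0.6076 0.1898 0.04  ] 0.463
hold_step ['side'] [ 0.6137  0.1886 -0.0185] 0.405
```

View pics/t1.png

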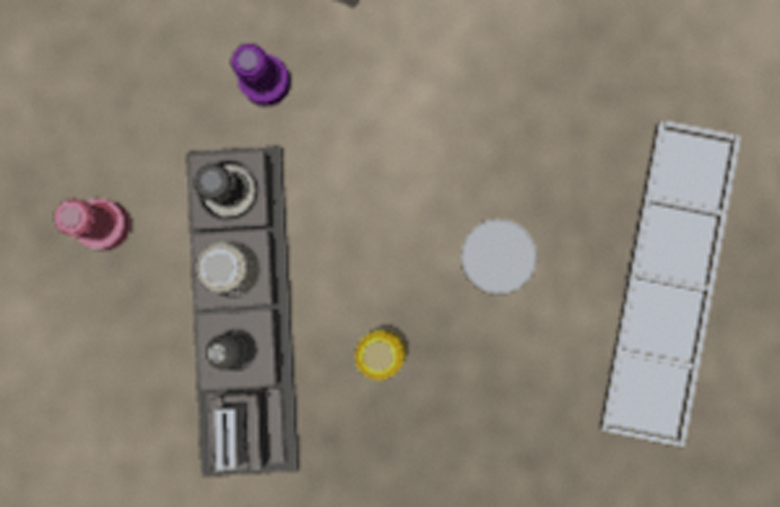

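```bash
cat >> h.py <<'E'
from scipy.spatial.transform import Rotation as Ro
def plan(x,y,z,w):
    s=bot.read_state();R=Ro.from_rotvec(s["tcp_rot"]).as_matrix();w0=np.arctan2(-R[0,1],R[1,1])
    print("t",round(s["time"],2),"pos",np.round(s["tool_pos"],4),"yaw",round(w0,4),"tilt",np.round(R[:2,2],4),"width",round(float(s["width"]),3),"grip",round(float(s["grip_force"]),1),"F",np.round(s["wrist_force"],1))
    sp=-(w-w0)/.1; d=np.array([x,y,z])-s["tool_pos"]
    xa=np.array([-np.cos(w),-np.sin(w),0]);ya=np.array([-np.sin(w),np.cos(w),0])
    print("spin first %.2f then tx %.2f ty %.2f tz %.2f"%(sp,d@xa/.05,d@ya/.05,-d[2]/.05))
E
python3 -c "
from h import *
plan(.4353,.1765,.15,.06)"
```

```text
t 2.1 pos [0.2483 0.6276 0.2313] yaw -0.3768 tilt [-0. -0.] width 0.999 grip 0.0 F [-0.1 -0.5  0.1]
spin first -4.37 then tx -3.19 ty -9.23 tz 1.63
```

```bash
python3 -m creep '[[0,0,0,-0.87,1],[0,0,0,-0.88,1],[0,0,0,-0.87,1],[0,0,0,-0.88,1],[0,0,0,-0.87,1],[-0.266,-0.769,0.136,0,1],[-0.266,-0.769,0.136,0,1],[-0.266,-0.769,0.136,0,1],[-0.266,-0.769,0.136,0,1],[-0.266,-0.769,0.136,0,1],[-0.266,-0.769,0.136,0,1],[-0.266,-0.769,0.136,0,1],[-0.266,-0.769,0.136,0,1],[-0.266,-0.769,0.136,0,1],[-0.266,-0.769,0.136,0,1],[-0.266,-0.769,0.136,0,0.6],[-0.266,-0.769,0.136,0,0.6],[0,0,0,0,0.6]]'
python3 - <<'E'
from h import *
plan(.4353,.1765,.05,.06)
p=bot.read_camera("wrist");save(p,"w1",None,1.5)
M=np.array(p["world_to_cam"]);f=192/np.tan(np.radians(p["vfov"])/2);print(p["vfov"],f,p["cx"],p["cy"],(-M[:3,:3].T@M[:3,3]).round(3),M[2].round(2))
def fp(X):
    x=M[:3,:3]@np.array(X)+M[:3,3];r=np.hypot(x[0],x[1]);t=np.arctan2(r,x[2]);return (np.array([p["cx"],p["cy"]])+x[:2]/r*f*t).round(1)
for w in(0,.06):
  print([fp(q).tolist() for q in place(box(.04,.014,.06,.06)[::2],.4353,.1765,w,.012)])
for t in("slider","hold_slider","slim"):print(t,[(np.round(d["bbox"]),round(d["score"],2)) for d in bot.look_for(t,p)])
E
```

```text
time: 4.35
tool_pos: [0.4358, 0.1746, 0.1493]
tcp_rot: [0.088, -3.14, 0.001]
wrist_force: [-0.7, 0.2, 0.3]
width: 0.596
grip_force: 0.0
t 4.35 pos [0.4358 0.1746 0.1493] yaw 0.0564 tilt [-0.0006 -0.0007] width 0.596 grip 0.0 F [-0.7  0.2  0.3]
spin first -0.04 then tx 0.01 ty 0.04 tz 1.99
65.70646984690485 297.3186396354542 250.23764719103832 189.37367212102916 [0.356 0.17  0.291] [ 0.31  0.02 -0.95  0.16]
[[245.2, 173.8], [263.5, 174.8], [242.6, 221.6], [259.9, 222.5]]
[[243.6, 174.2], [261.9, 174.2], [244.1, 222.1], [261.4, 222.0]]
slider [(array([247., 164., 262., 220.]), 0.95), (array([234., 306., 277., 332.]), 0.35)]
hold_slider [(array([227., 147., 284., 219.]), 0.77)]
slim [(array([240., 230., 267., 274.]), 0.83)]
```

View pics/w1.png

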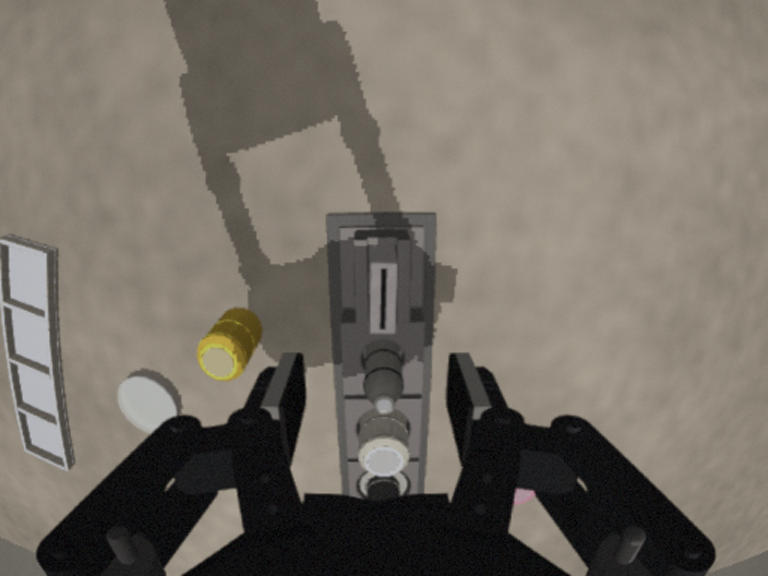

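```bash
cat >> h.py <<'E'
def fpw(p,X):
    M=np.array(p["world_to_cam"]);f=192/np.tan(np.radians(p["vfov"])/2)
    x=M[:3,:3]@np.array(X)+M[:3,3];r=np.hypot(x[0],x[1]);t=np.arctan2(r,x[2]);return (np.array([p["cx"],p["cy"]])+x[:2]/r*f*t).round(1)
E
python3 - <<'E'
from h import *
p=bot.read_camera("wrist")
for x,z in((.4358,.149),(.4358,.158),(.4358,.168),(.425,.158)):
  print([fpw(p,(x,.1746+s,z)).tolist() for s in(-.0253,0,.0253)])
for y in(.1765,.1785): print([fpw(p,(x,y,.072)).tolist() for x in(.4153,.4553)])
E
```

```text
[[199.0, 244.7], [244.9, 247.6], [290.6, 249.7]]
[[196.4, 252.9], [244.6, 256.1], [292.7, 258.1]]
[[193.2, 263.0], [244.3, 266.5], [295.2, 268.5]]
[[196.1, 234.7], [245.7, 237.9], [295.2, 240.2]]
[[250.5, 174.2], [247.5, 221.8]]
[[253.1, 174.4], [249.9, 222.0]]
```

```bash
python3 -m creep '[[0.01,0.02,0.23,0,0.45],[0.01,0.02,0.23,0,0.45],[0,0.02,0.23,0,0.45],[0,0,0.23,0,0.45],[0,0,0.23,0,0.45],[0,0,0.23,0,0.45],[0,0,0,0,0.45]]'
python3 - <<'E'
from h import *
plan(.435,.178,.05,.06)
p=bot.read_camera("wrist");save(p,"w2",(150,120,350,300),4)
for y in(.176,.178,.18): print([fpw(p,(x,y,.072)).tolist() for x in(.4153,.4553)])
E
```

```text
time: 5.48
tool_pos: [0.4333, 0.1792, 0.0794]
tcp_rot: [0.094, -3.138, 0.001]
wrist_force: [-0.6, 0.1, -1.0]
width: 0.453
grip_force: 0.0
t 5.47 pos [0.4333 0.1792 0.0794] yaw 0.0601 tilt [-0.0024 -0.0009] width 0.453 grip 0.0 F [-0.6  0.1 -1. ]
spin first 0.00 then tx -0.03 ty -0.03 tz 0.59
[[246.3, 212.3], [242.7, 273.5]]
[[250.0, 212.5], [246.0, 273.6]]
[[253.7, 212.8], [249.3, 273.8]]
```

View pics/w2.png

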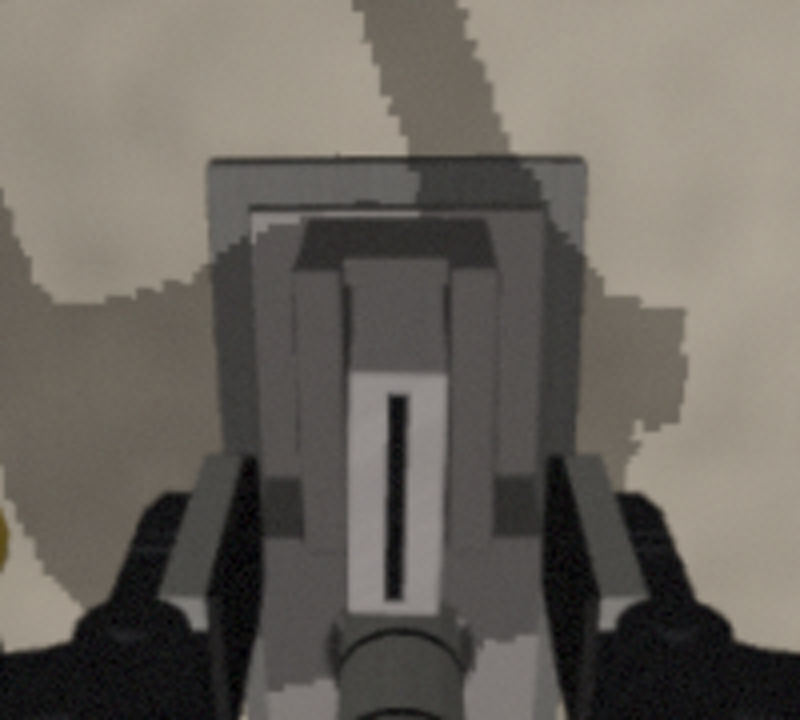

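```bash
python3 -m creep '[[-0.03,-0.02,0.15,0,0.45],[0,0,0.15,0,0.45],[0,0,0.15,0,0.45],[0,0,0.14,0,0.45],[0,0,0,0,0.3],[0,0,0,0,0.1],[0,0,0,0,0.1],[0,0,0,0,0.1],[0,0,0,0,0.1]]' 40; python3 -c "
from h import *
plan(.435,.178,.15,.06)"
```

```text
time: 6.65
tool_pos: [0.4358, 0.1787, 0.0513]
tcp_rot: [-0.095, 3.14, 0.0]
wrist_force: [0.2, 0.8, -0.6]
width: 0.157
grip_force: 41.7
t 6.65 pos [0.4358 0.1787 0.0513] yaw 0.0602 tilt [0.0001 0.    ] width 0.157 grip 41.7 F [ 0.2  0.8 -0.6]
spin first 0.00 then tx 0.02 ty -0.01 tz -1.97
```

```bash
python3 -m creep '[[0,0,-0.1,0,0.1],[0,0,-0.25,0,0.1],[0,0,-0.4,0,0.1],[0,0,-0.4,0,0.1],[0,0,-0.4,0,0.1],[0,0,-0.4,0,0.1],[0,0,-0.1,0.5,0.1],[0,0,0,0.5,0.1],[0,0,0,0.5,0.1],[0,0,0,0.5,0.1],[0,0,0,0.5,0.1]]'; python3 -c "
from h import *
plan(.630,-.152,.10,-.192)"
```

```text
time: 8.02
tool_pos: [0.4361, 0.1788, 0.1548]
tcp_rot: [0.3, 3.126, 0.001]
wrist_force: [1.4, -0.5, -0.7]
width: 0.154
grip_force: 41.7
t 8.03 pos [0.4361 0.1788 0.1548] yaw -0.1915 tilt [0.0012 0.0004] width 0.154 grip 41.7 F [ 1.4 -0.5 -0.7]
spin first 0.01 then tx -5.07 ty -5.75 tz 1.10
```

```bash
python3 -m creep '[[-0.2,-0.2,0,0,0.1],[-0.4,-0.45,0,0,0.1],[-0.4,-0.45,0,0,0.1],[-0.4,-0.45,0,0,0.1],[-0.4,-0.45,0,0,0.1],[-0.4,-0.45,0,0,0.1],[-0.4,-0.45,0,0,0.1],[-0.4,-0.45,0,0,0.1],[-0.4,-0.45,0.1,0,0.1],[-0.4,-0.45,0.2,0,0.1],[-0.4,-0.45,0.2,0,0.1],[-0.4,-0.45,0.2,0,0.1],[-0.4,-0.45,0.2,0,0.1],[-0.07,-0.15,0.2,0,0.1],[0,0,0,0,0.1]]'; python3 - <<'E'
from h import *
plan(.630,-.152,.045,-.192)
p=bot.read_camera("wrist");save(p,"w3",(110,90,390,320),2.8)
p=bot.read_camera("side")
for d in bot.regions_of("slider",p)[:2]:
    print(d["bbox"],d["score"],fit([(p,d["mask"].astype(np.float32))],box(.04,.014,0,.06),.0607,[.63,-.152,-.192],True))
E
```

```text
time: 9.9
tool_pos: [0.6293, -0.152, 0.0975]
tcp_rot: [-0.299, -3.125, -0.001]
wrist_force: [0.3, 0.1, -0.6]
width: 0.153
grip_force: 41.7
t 9.9 pos [ 0.6293 -0.152   0.0975] yaw -0.1907 tilt [-0.0027  0.0008] width 0.153 grip 41.7 F [ 0.3  0.1 -0.6]
spin first 0.01 then tx -0.01 ty 0.00 tz 1.05
[327.9, 184.5, 355.0, 215.7] 0.72 (array([ 0.62931581, -0.15189363, -0.15709701]), np.float64(0.3948593735694885))
```

View pics/w3.png

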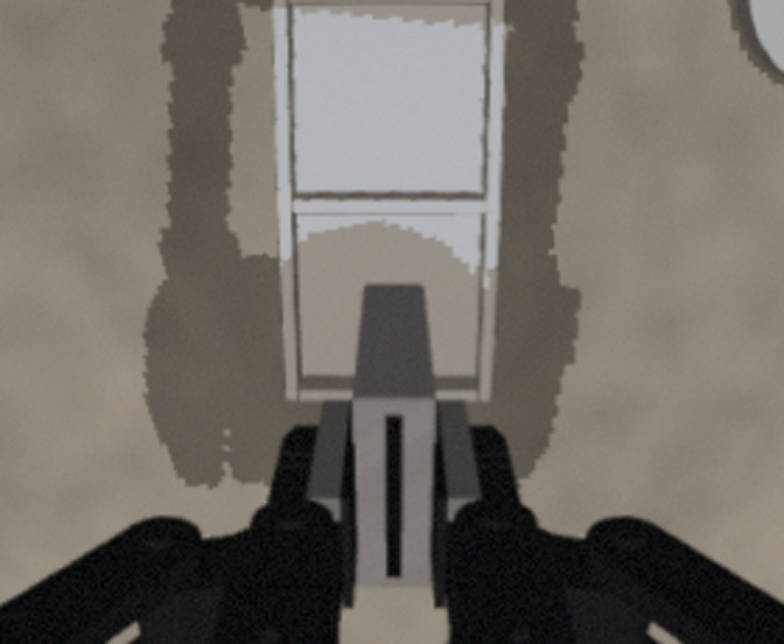

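```bash
python3 - <<'E'
from h import *
p=bot.read_camera("wrist")
for dx in(0,.003):
  r=lambda x,y,z:place(np.array([[x,y,z]]),.545+dx,-.1352,-.192)[0]
  print([fpw(p,r(x,0,.016)).tolist() for x in(.118,.060,.056)],[fpw(p,r(.087,y,.016)).tolist() for y in(-.031,.031)])
# slider top edges
print([fpw(p,place(np.array([[x,0,z]]),.6293,-.152,-.1907)[0]).tolist() for x,z in((-.02,.0582),(-.02,.1182),(.02,.1182))])
E
```

```text
[[249.0, 231.9], [249.1, 164.5], [249.1, 159.5]] [[210.6, 197.1], [287.5, 197.4]]
[[249.6, 235.1], [249.8, 168.2], [249.8, 163.2]] [[211.5, 200.6], [288.0, 200.8]]
[[248.2, 188.8], [247.3, 229.7], [247.6, 298.0]]
```

```bash
python3 -m creep '[[0,0,0.2,0,0.1],[0,0,0.25,0,0.1],[0,0,0.25,0,0.1],[0,0,0.2,0,0.1],[0,0,0.1,0,0.1],[0,0,0.04,0,0.1],[0,0,0.02,0,0.1],[0,0,0,0,0.1],[0,0,0,0,0.1]]'; python3 -c "
from h import *
plan(.630,-.152,.0433,-.192)"
```

```text
time: 11.22
tool_pos: [0.6308, -0.1515, 0.0461]
tcp_rot: [0.298, 3.127, -0.0]
wrist_force: [-0.3, 0.4, -1.0]
width: 0.152
grip_force: 41.7
t 11.22 pos [ 0.6308 -0.1515  0.0461] yaw -0.1898 tilt [ 0.0007 -0.0002] width 0.152 grip 41.7 F [-0.3  0.4 -1. ]
spin first 0.02 then tx 0.01 ty -0.01 tz 0.06
```

```bash
for i in 1; do python3 -m creep '[[0,0,0.03,0,0.1],[0,0,0,0,0.1]]'|egrep 'pos|wrist'; python3 -m creep '[[0,0,0.02,0,0.1],[0,0,0,0,0.1]]' |egrep 'pos|wrist'; python3 -m creep '[[0,0,0.01,0,0.1],[0,0,0,0,0.1]]' |egrep 'pos|wrist'; done
```

```text
tool_pos: [0.6304, -0.1514, 0.0441]
wrist_force: [0.0, 0.6, -0.5]
tool_pos: [0.6306, -0.1515, 0.0432]
wrist_force: [0.1, -0.0, -0.0]
tool_pos: [0.6306, -0.1515, 0.0432]
wrist_force: [-1.1, -0.2, 3.7]
```

```bash
python3 -m creep '[[0,0,0,0,0.2],[0,0,0,0,0.3],[0,0,0,0,0.4],[0,0,0,0,0.4],[0,0,-0.3,0,0.4],[0,0,-0.5,0,0.4],[0,0,-0.5,0,0.4],[0,0,-0.5,0,0.4],[0,0,-0.3,-0.5,0.5],[0,0,0,-0.5,0.5],[0,0,0,-0.5,0.5],[0,0,0,-0.5,0.5],[0,0,0,-0.5,0.5],[0,0,0,0,0.5]]'; python3 -c "
from h import *
plan(.4933,.182,.115,.06)"
```

```text
time: 13.72
tool_pos: [0.6309, -0.1516, 0.1489]
tcp_rot: [-0.094, 3.139, -0.001]
wrist_force: [0.2, 0.4, -0.4]
width: 0.5
grip_force: 0.0
t 13.72 pos [ 0.6309 -0.1516  0.1489] yaw 0.0597 tilt [ 0.0013 -0.0004] width 0.5 grip 0.0 F [ 0.2  0.4 -0.4]
spin first -0.00 then tx 2.35 ty 6.82 tz 0.68
```

```bash
python3 -m creep '[[0.08,0.24,0,0,0.5],[0.17,0.49,0,0,0.5],[0.17,0.49,0,0,0.5],[0.17,0.49,0,0,0.5],[0.17,0.49,0,0,0.5],[0.17,0.49,0,0,0.5],[0.17,0.49,0,0,0.5],[0.17,0.49,0,0,0.5],[0.17,0.49,0,0,0.5],[0.17,0.49,0,0,0.5],[0.17,0.49,0,0,0.5],[0.17,0.49,0.1,0,0.5],[0.17,0.49,0.2,0,0.5],[0.17,0.49,0.2,0,0.5],[0.06,0.21,0.2,0,0.5],[0,0,0.2,0,0.5],[0,0,0,0,0.5]]'; python3 - <<'E'
from h import *
plan(.4933,.182,.037,.06)
p=bot.read_camera("wrist");save(p,"w4",(150,120,350,300),4)
for c in((.4933,.182),(.4933,.180)):
  print([fpw(p,(*c,z)).tolist() for z in(.084,.030)])
for t in("slim","fat","step"):
  for d in bot.regions_of(t,p)[:1]: print(t,np.round(d["bbox"],1),d["score"])
# confirm slider in bay from top and side
vs=[]
for n in("top","side"):
  q=bot.read_camera(n)
  for d in bot.regions_of("slider",q):
    if d["bbox"][0]>230: vs.append((q,d["mask"].astype(np.float32)));print(n,d["bbox"],d["score"]);break
  save(q,n+"2",(230,90,400,300),2.5)
if vs: print(fit(vs,box(.04,.014,0,.06),.004,[.63,-.153,-.19],True))
E
```

```text
time: 15.85
tool_pos: [0.4919, 0.1813, 0.1016]
tcp_rot: [0.095, -3.138, 0.001]
wrist_force: [0.4, -0.7, 0.3]
width: 0.499
grip_force: 0.0
t 15.85 pos [0.4919 0.1813 0.1016] yaw 0.0603 tilt [-0.0019 -0.001 ] width 0.499 grip 0.0 F [ 0.4 -0.7  0.3]
spin first 0.00 then tx -0.03 ty 0.01 tz 1.29
[[251.3, 235.8], [251.2, 203.7]]
[[248.0, 235.7], [248.6, 203.6]]
slim [232.  186.1 270.  242.6] 0.77
fat [ 98.  164.5 156.6 222.7] 0.89
step [336.4 269.1 364.8 285.6] 0.87
top [329.9, 144.0, 348.6, 171.2] 0.53
side [325.6, 203.3, 351.0, 235.5] 0.8
(array([ 0.63043709, -0.15267099, -0.17256893]), np.float64(0.11304080486297607))
```

View pics/w4.png

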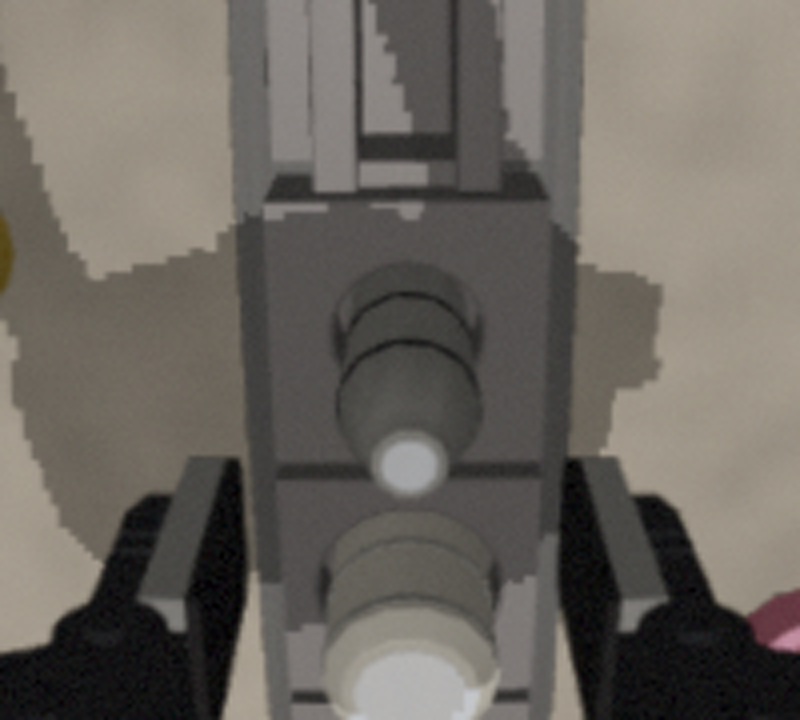

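```bash
python3 -m creep '[[-0.03,0.02,0.25,0,0.5],[0,0,0.3,0,0.5],[0,0,0.3,0,0.5],[0,0,0.25,0,0.5],[0,0,0.18,0,0.5],[0,0,0,0,0.4],[0,0,0,0,0.2],[0,0,0,0,0.2],[0,0,0,0,0.2],[0,0,0,0,0.2]]' 40; python3 -c "
from h import *
plan(.4933,.182,.037,.06)"
```

```text
time: 17.5
tool_pos: [0.4943, 0.183, 0.0389]
tcp_rot: [-0.095, 3.14, 0.0]
wrist_force: [0.3, 0.3, -1.2]
width: 0.266
grip_force: 39.1
t 17.5 pos [0.4943 0.183  0.0389] yaw 0.0602 tilt [0.0003 0.0001] width 0.266 grip 39.1 F [ 0.3  0.3 -1.2]
spin first 0.00 then tx 0.02 ty -0.02 tz 0.04
```

```bash
python3 -m creep '[[0,0,-0.1,0,0.2],[0,0,-0.3,0,0.2],[0,0,-0.45,0,0.2],[0,0,-0.45,0,0.2],[0,0,-0.45,0,0.2],[0,0,-0.4,0.5,0.2],[0,0,-0.15,0.5,0.2],[0,0,0,0.5,0.2],[0,0,0,0.5,0.2],[0,0,0,0.52,0.2],[0,0,0,0,0.2]]'; python3 -c "
from h import *
plan(.5735,-.1405,.07,-.192)"
```

```text
time: 18.88
tool_pos: [0.4945, 0.1831, 0.1548]
tcp_rot: [0.3, 3.126, 0.001]
wrist_force: [-0.3, -0.0, -0.7]
width: 0.266
grip_force: 39.2
t 18.88 pos [0.4945 0.1831 0.1548] yaw -0.1912 tilt [0.0013 0.0004] width 0.266 grip 39.2 F [-0.3 -0.  -0.7]
spin first 0.01 then tx -2.79 ty -6.05 tz 1.70
```

```bash
python3 -m creep '[[-0.1,-0.25,0,0,0.2],[-0.2,-0.45,0,0,0.2],[-0.2,-0.45,0,0,0.2],[-0.2,-0.45,0,0,0.2],[-0.2,-0.45,0,0,0.2],[-0.2,-0.45,0,0,0.2],[-0.2,-0.45,0,0,0.2],[-0.2,-0.45,0,0,0.2],[-0.2,-0.45,0,0,0.2],[-0.2,-0.45,0,0,0.2],[-0.2,-0.45,0,0,0.2],[-0.2,-0.45,0.1,0,0.2],[-0.2,-0.45,0.2,0,0.2],[-0.2,-0.4,0.3,0,0.2],[-0.09,0,0.4,0,0.2],[0,0,0.4,0,0.2],[0,0,0.3,0,0.2],[0,0,0,0,0.2],[0,0,0,0,0.2]]'; python3 -c "
from h import *
plan(.5735,-.1405,.031,-.192)"
```

```text
time: 21.25
tool_pos: [0.5738, -0.1402, 0.069]
tcp_rot: [0.3, 3.127, -0.0]
wrist_force: [-0.0, -0.1, -1.0]
width: 0.27
grip_force: 39.3
t 21.25 pos [ 0.5738 -0.1402  0.069 ] yaw -0.1911 tilt [ 0.0006 -0.0001] width 0.27 grip 39.3 F [-0.  -0.1 -1. ]
spin first 0.01 then tx 0.00 ty -0.01 tz 0.76
```

```bash
python3 -m creep '[[0,0,0.2,0,0.2],[0,0,0.25,0,0.2],[0,0,0.15,0,0.2],[0,0,0.06,0,0.2],[0,0,0.04,0,0.2],[0,0,0,0,0.2]]'|egrep 'pos|wrist'; python3 -m creep '[[0,0,0.02,0,0.2],[0,0,0.02,0,0.2],[0,0,0,0,0.2]]' |egrep 'pos|wrist'; python3 -m creep '[[0,0,0.01,0,0.2],[0,0,0,0,0.2]]' |egrep 'pos|wrist'
```

```text
tool_pos: [0.5735, -0.1407, 0.0337]
wrist_force: [0.0, -0.0, -0.9]
tool_pos: [0.5734, -0.1406, 0.0317]
wrist_force: [-0.6, -0.4, -1.0]
tool_pos: [0.5734, -0.1406, 0.0312]
wrist_force: [0.4, 0.1, -1.5]
```

```bash
python3 -m creep '[[0,0,0.01,0,0.2],[0,0,0,0,0.2]]' |egrep 'pos|wrist'; python3 -m creep '[[0,0,0.005,0,0.2],[0,0,0,0,0.2]]' |egrep 'pos|wrist'
```

```text
tool_pos: [0.5736, -0.1407, 0.0308]
wrist_force: [-0.1, -0.2, -0.3]
tool_pos: [0.5736, -0.1407, 0.0307]
wrist_force: [-0.9, -0.0, 3.3]
```

```bash
python3 -m creep '[[0,0,0,0,0.3],[0,0,0,0,0.4],[0,0,0,0,0.5],[0,0,0,0,0.5],[0,0,-0.3,0,0.5],[0,0,-0.5,0,0.5],[0,0,-0.5,0,0.5],[0,0,-0.5,0,0.5],[0,0,-0.4,-0.5,0.55],[0,0,0,-0.5,0.6],[0,0,0,-0.5,0.6],[0,0,0,-0.5,0.6],[0,0,0,-0.5,0.6],[0,0,0,0,0.6]]'; python3 -c "
from h import *
plan(.5515,.1865,.085,.06)"
```

```text
time: 24.88
tool_pos: [0.5738, -0.1407, 0.1415]
tcp_rot: [-0.091, 3.139, -0.001]
wrist_force: [0.3, -0.5, -0.5]
width: 0.599
grip_force: 0.0
t 24.88 pos [ 0.5738 -0.1407  0.1415] yaw 0.0577 tilt [ 0.0012 -0.0004] width 0.599 grip 0.0 F [ 0.3 -0.5 -0.5]
spin first -0.02 then tx 0.05 ty 6.56 tz 1.13
```

```bash
python3 -m creep '[[0.05,0.25,0,-0.02,0.6],[0,0.49,0,0,0.6],[0,0.49,0,0,0.6],[0,0.49,0,0,0.6],[0,0.49,0,0,0.6],[0,0.49,0,0,0.6],[0,0.49,0,0,0.6],[0,0.49,0,0,0.6],[0,0.49,0,0,0.6],[0,0.49,0,0,0.6],[0,0.49,0,0,0.6],[0,0.49,0.1,0,0.6],[0,0.49,0.2,0,0.6],[0,0.43,0.3,0,0.6],[0,0,0.3,0,0.6],[0,0,0.2,0,0.6],[0,0,0,0,0.6]]'; python3 - <<'E'
from h import *
plan(.5515,.1865,.034,.06)
p=bot.read_camera("wrist");save(p,"w5",(150,120,350,300),4)
for c in((.5515,.1865),(.5535,.1865)):
  print([((fpw(p,(*c,z))-[150,120])*4).tolist() for z in(.066,.030)])
E
```

```text
time: 27.0
tool_pos: [0.5502, 0.1857, 0.0839]
tcp_rot: [0.093, -3.137, 0.002]
wrist_force: [0.2, -0.3, -0.4]
width: 0.598
grip_force: 0.0
t 27.0 pos [0.5502 0.1857 0.0839] yaw 0.0594 tilt [-0.0028 -0.0011] width 0.598 grip 0.0 F [ 0.2 -0.3 -0.4]
spin first -0.01 then tx -0.03 ty 0.01 tz 1.00
[[405.6, 462.4], [405.20000000000005, 370.4]]
[[404.79999999999995, 474.4], [404.4, 380.79999999999995]]
```

View pics/w5.png

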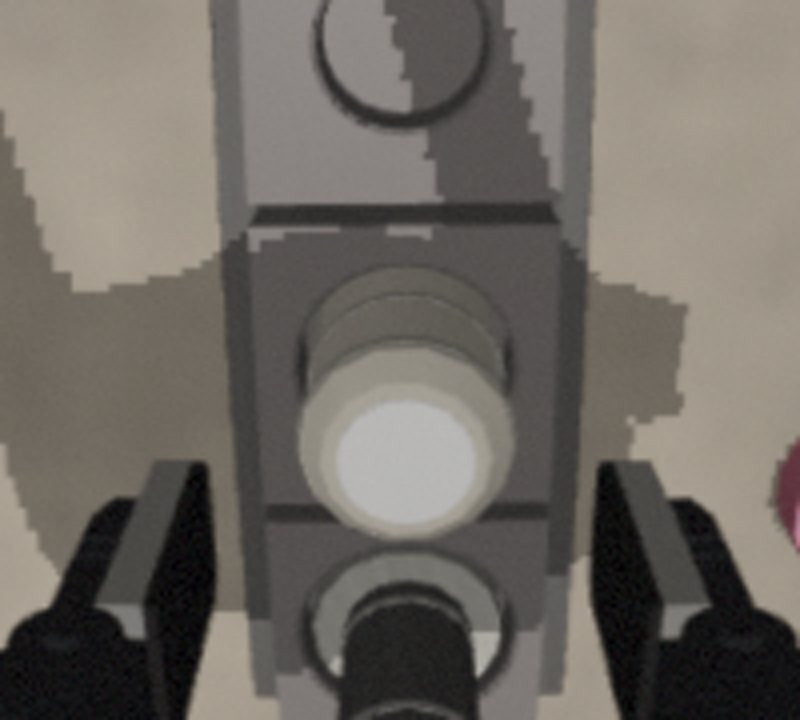

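```bash
python3 -m creep '[[-0.03,0.015,0.2,0,0.6],[0,0,0.25,0,0.6],[0,0,0.25,0,0.6],[0,0,0.2,0,0.6],[0,0,0.1,0,0.6],[0,0,0,0,0.5],[0,0,0,0,0.3],[0,0,0,0,0.3],[0,0,0,0,0.3],[0,0,0,0,0.3]]' 40; python3 -c "
from h import *
plan(.5515,.1865,.15,.06)"
```

```text
time: 28.3
tool_pos: [0.553, 0.1876, 0.0357]
tcp_rot: [-0.094, 3.14, 0.0]
wrist_force: [0.6, 0.8, -0.2]
width: 0.381
grip_force: 40.0
t 28.3 pos [0.553  0.1876 0.0357] yaw 0.0602 tilt [0.0006 0.0002] width 0.381 grip 40.0 F [ 0.6  0.8 -0.2]
spin first 0.00 then tx 0.03 ty -0.02 tz -2.29
```

```bash
python3 -m creep '[[0,0,-0.1,0,0.3],[0,0,-0.3,0,0.3],[0,0,-0.45,0,0.3],[0,0,-0.45,0,0.3],[0,0,-0.45,0,0.3],[0,0,-0.4,0.5,0.3],[0,0,-0.15,0.5,0.3],[0,0,0,0.5,0.3],[0,0,0,0.5,0.3],[0,0,0,0.52,0.3],[0,0,0,0,0.3]]'; python3 -c "
from h import *
plan(.5165,-.1295,.07,-.192)"
```

```text
time: 29.68
tool_pos: [0.5528, 0.1875, 0.1514]
tcp_rot: [0.3, 3.126, 0.001]
wrist_force: [0.2, 0.7, -1.7]
width: 0.383
grip_force: 39.9
t 29.68 pos [0.5528 0.1875 0.1514] yaw -0.1912 tilt [0.0009 0.0003] width 0.383 grip 39.9 F [ 0.2  0.7 -1.7]
spin first 0.01 then tx -0.50 ty -6.36 tz 1.63
```

```bash
python3 -m creep '[[-0.04,-0.25,0,0,0.3],[-0.04,-0.47,0,0,0.3],[-0.04,-0.47,0,0,0.3],[-0.04,-0.47,0,0,0.3],[-0.04,-0.47,0,0,0.3],[-0.04,-0.47,0,0,0.3],[-0.04,-0.47,0,0,0.3],[-0.04,-0.47,0,0,0.3],[-0.04,-0.47,0,0,0.3],[-0.04,-0.47,0,0,0.3],[-0.04,-0.47,0,0,0.3],[-0.03,-0.47,0.1,0,0.3],[-0.03,-0.47,0.2,0,0.3],[0,-0.47,0.3,0,0.3],[0,0,0.4,0,0.3],[0,0,0.4,0,0.3],[0,0,0.23,0,0.3],[0,0,0,0,0.3],[0,0,0,0,0.3]]'; python3 -c "
from h import *
plan(.5165,-.1295,.0277,-.192)"
```

```text
time: 32.05
tool_pos: [0.5172, -0.1297, 0.0697]
tcp_rot: [0.3, 3.126, -0.001]
wrist_force: [0.8, -0.0, -2.0]
width: 0.381
grip_force: 40.1
t 32.05 pos [ 0.5172 -0.1297  0.0697] yaw -0.1916 tilt [ 0.0012 -0.0004] width 0.381 grip 40.1 F [ 0.8 -0.  -2. ]
spin first 0.00 then tx 0.01 ty 0.00 tz 0.84
```

```bash
python3 -m creep '[[0,0,0.2,0,0.3],[0,0,0.25,0,0.3],[0,0,0.2,0,0.3],[0,0,0.1,0,0.3],[0,0,0.04,0,0.3],[0,0,0,0,0.3]]'|egrep 'pos|wrist'; python3 -m creep '[[0,0,0.02,0,0.3],[0,0,0.02,0,0.3],[0,0,0,0,0.3]]' |egrep 'pos|wrist'; python3 -m creep '[[0,0,0.01,0,0.3],[0,0,0,0,0.3]]' |egrep 'pos|wrist'
```

```text
tool_pos: [0.5167, -0.1294, 0.0294]
wrist_force: [0.1, -0.2, -1.7]
tool_pos: [0.5169, -0.1296, 0.0278]
wrist_force: [0.5, -0.5, -1.0]
tool_pos: [0.5171, -0.1296, 0.0277]
wrist_force: [-1.2, 0.4, 4.8]
```

Contact at the expected height; release and go to the step objective.

```bash
python3 -m creep '[[0,0,0,0,0.4],[0,0,0,0,0.5],[0,0,0,0,0.6],[0,0,0,0,0.6],[0,0,-0.3,0,0.6],[0,0,-0.5,0,0.6],[0,0,-0.5,0,0.6],[0,0,-0.5,0,0.6],[0,0,-0.5,-0.5,0.6],[0,0,0,-0.5,0.6],[0,0,0,-0.5,0.6],[0,0,0,-0.5,0.6],[0,0,0,-0.5,0.6],[0,0,0,0,0.6]]'; python3 -c "
from h import *
plan(.6095,.190,.095,.06)"
```

```text
time: 35.17
tool_pos: [0.5169, -0.1295, 0.143]
tcp_rot: [-0.091, 3.139, -0.001]
wrist_force: [0.4, 0.3, 0.3]
width: 0.602
grip_force: 0.0
t 35.17 pos [ 0.5169 -0.1295  0.143 ] yaw 0.0577 tilt [ 0.0013 -0.0004] width 0.602 grip 0.0 F [0.4 0.3 0.3]
spin first -0.02 then tx -2.23 ty 6.27 tz 0.96
```

```bash
python3 -m creep '[[-0.1,0.2,0,-0.02,0.6],[-0.17,0.47,0,0,0.6],[-0.17,0.47,0,0,0.6],[-0.17,0.47,0,0,0.6],[-0.17,0.47,0,0,0.6],[-0.17,0.47,0,0,0.6],[-0.17,0.47,0,0,0.6],[-0.17,0.47,0,0,0.6],[-0.17,0.47,0,0,0.6],[-0.17,0.47,0,0,0.6],[-0.17,0.47,0,0,0.6],[-0.17,0.47,0.1,0,0.6],[-0.17,0.47,0.2,0,0.6],[-0.09,0.43,0.3,0,0.6],[0,0,0.2,0,0.6],[0,0,0.1,0,0.6],[0,0,0,0,0.6]]'; python3 - <<'E'
from h import *
plan(.6095,.190,.037,.06)
p=bot.read_camera("wrist");save(p,"w6",(150,120,350,300),4)
for c in((.6085,.190),(.6105,.190)):
  print([((fpw(p,(*c,z))-[150,120])*4).tolist() for z in(.076,.030)])
E
```

```text
time: 37.3
tool_pos: [0.6084, 0.1893, 0.096]
tcp_rot: [0.093, -3.139, 0.001]
wrist_force: [0.2, 0.2, 0.7]
width: 0.602
grip_force: 0.0
t 37.3 pos [0.6084 0.1893 0.096 ] yaw 0.0594 tilt [-0.0016 -0.0007] width 0.602 grip 0.0 F [0.2 0.2 0.7]
spin first -0.01 then tx -0.02 ty 0.01 tz 1.18
[[404.79999999999995, 448.4], [404.4, 338.79999999999995]]
[[404.0, 460.0], [403.6, 348.79999999999995]]
```

View pics/w6.png

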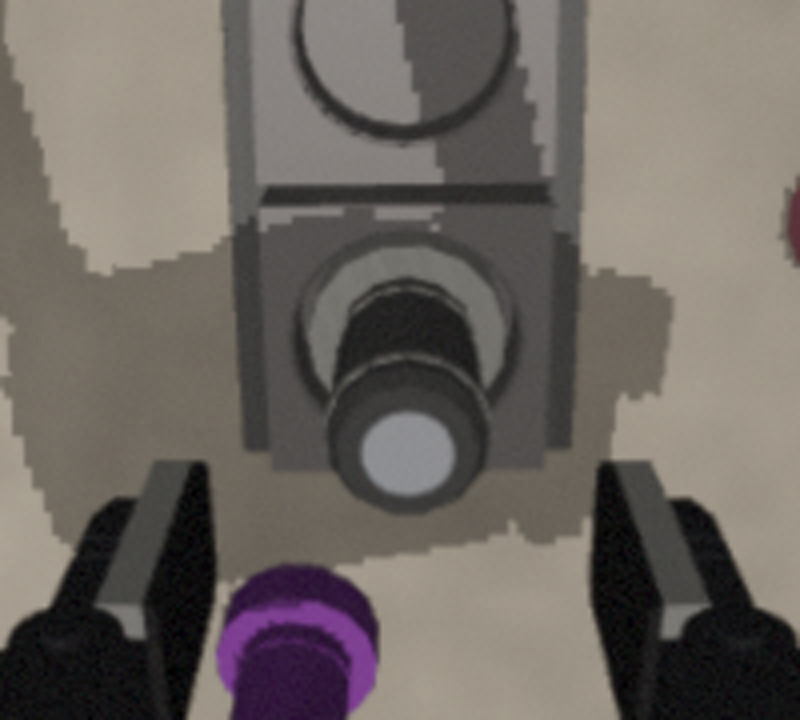

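```bash
python3 -m creep '[[-0.02,0.02,0.2,0,0.6],[0,0,0.3,0,0.6],[0,0,0.3,0,0.6],[0,0,0.25,0,0.5],[0,0,0.1,0,0.5],[0,0,0,0,0.4],[0,0,0,0,0.2],[0,0,0,0,0.2],[0,0,0,0,0.2],[0,0,0,0,0.2]]' 40; python3 -c "
from h import *
plan(.6095,.190,.037,.06)"
```

```text
time: 38.6
tool_pos: [0.6101, 0.1913, 0.0396]
tcp_rot: [-0.094, 3.14, 0.0]
wrist_force: [-0.8, -0.5, -0.5]
width: 0.289
grip_force: 39.3
t 38.6 pos [0.6101 0.1913 0.0396] yaw 0.0602 tilt [0.0003 0.0001] width 0.289 grip 39.3 F [-0.8 -0.5 -0.5]
spin first 0.00 then tx 0.01 ty -0.02 tz 0.05
```

```bash
python3 -m creep '[[0,0,-0.1,0,0.2],[0,0,-0.3,0,0.2],[0,0,-0.45,0,0.2],[0,0,-0.45,0,0.2],[0,0,-0.45,0,0.2],[0,0,-0.4,0.5,0.2],[0,0,-0.15,0.5,0.2],[0,0,0,0.5,0.2],[0,0,0,0.5,0.2],[0,0,0,0.52,0.2],[0,0,0,0,0.2]]'; python3 -c "
from h import *
plan(.4596,-.1184,.07,-.192)"
```

```text
time: 39.98
tool_pos: [0.6103, 0.1914, 0.1557]
tcp_rot: [0.3, 3.126, 0.001]
wrist_force: [-0.8, 0.5, -1.8]
width: 0.288
grip_force: 39.3
t 39.98 pos [0.6103 0.1914 0.1557] yaw -0.1913 tilt [0.0013 0.0004] width 0.288 grip 39.3 F [-0.8  0.5 -1.8]
spin first 0.01 then tx 1.78 ty -6.66 tz 1.71
```

```bash
python3 -m creep '[[0.05,-0.2,0,0,0.2],[0.13,-0.48,0,0,0.2],[0.13,-0.48,0,0,0.2],[0.13,-0.48,0,0,0.2],[0.13,-0.48,0,0,0.2],[0.13,-0.48,0,0,0.2],[0.13,-0.48,0,0,0.2],[0.13,-0.48,0,0,0.2],[0.13,-0.48,0,0,0.2],[0.13,-0.48,0,0,0.2],[0.13,-0.48,0,0,0.2],[0.13,-0.48,0,0,0.2],[0.13,-0.48,0.2,0,0.2],[0.13,-0.48,0.3,0,0.2],[0.04,-0.22,0.4,0,0.2],[0,0,0.4,0,0.2],[0,0,0.38,0,0.2],[0,0,0,0,0.2],[0,0,0,0,0.2]]'; python3 -c "
from h import *
plan(.4596,-.1184,.0316,-.192)"
```

```text
time: 42.35
tool_pos: [0.4593, -0.1192, 0.0711]
tcp_rot: [0.301, 3.126, -0.0]
wrist_force: [0.9, -0.2, -1.1]
width: 0.287
grip_force: 39.5
t 42.35 pos [ 0.4593 -0.1192  0.0711] yaw -0.1922 tilt [ 0.0009 -0.0004] width 0.287 grip 39.5 F [ 0.9 -0.2 -1.1]
spin first -0.00 then tx -0.00 ty 0.02 tz 0.79
```

```bash
python3 -m creep '[[0,0,0.2,0,0.2],[0,0,0.25,0,0.2],[0,0,0.18,0,0.2],[0,0,0.08,0,0.2],[0,0,0.03,0,0.2],[0,0,0,0,0.2]]'|egrep 'pos|wrist'; python3 -m creep '[[0,0,0.02,0,0.2],[0,0,0,0,0.2]]' |egrep 'pos|wrist'; python3 -m creep '[[0,0,0.015,0,0.2],[0,0,0,0,0.2]]' |egrep 'pos|wrist'
```

```text
tool_pos: [0.4593, -0.1187, 0.0335]
wrist_force: [0.6, -0.7, -1.7]
tool_pos: [0.4593, -0.1187, 0.0326]
wrist_force: [-0.2, -0.3, -1.3]
tool_pos: [0.4591, -0.1187, 0.0317]
wrist_force: [0.0, 0.2, -1.7]
```

```bash
python3 -m creep '[[0,0,0.007,0,0.2],[0,0,0,0,0.2]]' |egrep 'pos|wrist';python3 -m creep '[[0,0,0.005,0,0.2],[0,0,0,0,0.2]]' |egrep 'pos|wrist'
```

```text
tool_pos: [0.4593, -0.1187, 0.0316]
wrist_force: [-0.5, 0.0, 0.7]
tool_pos: [0.4593, -0.1188, 0.0315]
wrist_force: [-2.3, -0.1, 5.6]
```

Contact; release, retreat toward the tray side and look.

```bash
python3 -m creep '[[0,0,0,0,0.3],[0,0,0,0,0.4],[0,0,0,0,0.5],[0,0,0,0,0.5],[0,0,-0.3,0,0.5],[0,0,-0.5,0,0.5],[0,0,-0.5,0,0.5],[0,0,-0.5,0,0.5],[0,0,-0.5,0,0.5],[0,0,-0.3,0,0.5],[0,0.5,0,0,0.5],[0,0.5,0,0,0.5],[0,0.5,0,0,0.5],[0,0.5,0,0,0.5],[0,0.5,0,0,0.5],[0,0.5,0,0,0.5],[0,0.5,0,0,0.5],[0,0.5,0,0,0.5],[0,0,0,0,0.5],[0,0,0,0,0.5]]'; python3 - <<'E'
from h import *
plan(.4596,-.1184,.0316,-.192)
t=bot.read_camera("top");s=bot.read_camera("side")
im=np.hstack([cv2.resize(x["pixels"][b[1]:b[3],b[0]:b[2],::-1],(390,500),interpolation=cv2.INTER_CUBIC) for x,b in((t,(230,110,380,302)),(s,(225,130,375,322)))])
cv2.imwrite("pics/end.png",im)
for n,z in(("dish",0),("fat",.004),("step",.004),("slim",.004)):
  x0={"dish":[.563,-.008],"fat":[.517,-.13],"step":[.459,-.119],"slim":[.573,-.14]}[n];vs=[]
  for p in(t,s):
    u=proj(p,(*x0,.03))
    for d in bot.regions_of(n,p):
      l,a,r,b=d["bbox"]
      if l-4<=u[0]<=r+4 and a-4<=u[1]<=b+4: vs.append((p,d["mask"].astype(np.float32)));break
  if vs: print(n,len(vs),fit(vs,PTS[n],z,x0))
E
```

```text
time: 46.6
tool_pos: [0.497, 0.0773, 0.161]
tcp_rot: [-0.3, -3.127, 0.001]
wrist_force: [0.4, -0.2, -0.3]
width: 0.5
grip_force: 0.0
t 46.6 pos [0.497  0.0773 0.161 ] yaw -0.1913 tilt [-0.0005 -0.0005] width 0.5 grip 0.0 F [ 0.4 -0.2 -0.3]
spin first 0.01 then tx -0.01 ty -3.98 tz 2.59
dish 2 (array([ 0.56294399, -0.00824491]), np.float64(0.2953149676322937))
fat 2 (array([ 0.51478261, -0.12992234]), np.float64(0.17454266548156738))
step 2 (array([ 0.45749896, -0.11995599]), np.float64(0.1499585509300232))
slim 2 (array([ 0.57211144, -0.14142021]), np.float64(0.19068804383277893))
```

View pics/end.png

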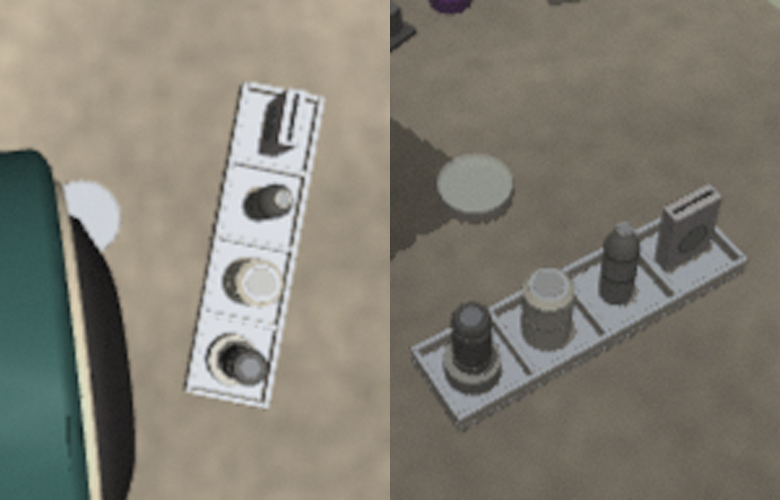

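The combined picture shows all four upright in their bays. From near to far they are step (470,350), fat (547,310), slim (620,265) and slider (690,228). The dish (475,185) has not moved.

```bash
python3 -c "
from workcell import bot
print(bot.finish_job())"
```

```text
the job is handed in; nothing more can be done
None
```

I moved all four pieces into the rack in reverse order (slider in the farthest bay, then slim, fat and step nearest), each standing upright and released, with the dish undisturbed, and handed the job in at about 47 s; no verdict came back.

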